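Tip a moulded cover over against the turning stop

ROBOT

A 6-joint arm with a two-finger parallel gripper is mounted at the origin on a cart in front of the work surface, level with it; the furniture and walls round the work are solid. World frame = base frame: x ahead of the robot, y to its left, z up, the work surface at z = 0. Lengths are in m, angles in rad, forces in N, time in s.
With the tool pointing down it reaches from about 0.35 to 0.975 m from the base axis. Payload 4.9 kg.
Tool frame: the origin (TCP) lies midway between the tips of the shut fingers; the grasp point (between the pads) lies 19 mm behind it; z points along the fingers, y is the direction in which the jaws open and shut (so a half turn about z gives the same grasp; the last joint's range is limited). The gripper opens to 85 mm and grips with 20 to 120 N. Pads are 22 mm wide; open, the fingers measure 114 mm over their backs; the gripper's body (76 mm by 85 mm) begins 54 mm behind the grasp point. The pads swing forward as they close: fully open they stand 13 mm farther back than shut.
Start: joints at [1.002, 0.053, 1.613, -0, 1.476, -0.119], TCP at [0.272, 0.563, 0.231] pointing down, gripper open.
Joint ranges: [-3.01, 3.01], [-1.01, 2.22], [0.06, 2.58], [-1.02, 4.17], [0.09, 2.62], [-3.14, 3.14]. Speed limits (rad/s): [2.57, 2.57, 3.14, 3.14, 3.14, 3.14].

INTERFACE

Orientations are given as a rotation vector (axis times angle).
In Python, from station import ctrl gives the robot as it stands.
- The arm moves only by the tool apply_moves, never from a script. Its argument "rows" is a list of rows, each a list of 6 numbers: the shift along the tool's x, y, z in cm, then the turn, a rotation vector about the tool's x, y, z in units of 5 degrees (1.0 is 5 degrees). In form: [[x, y, z, rx, ry, rz], ...]. A call has 1 to 20 rows; each row is the pose to reach, as a shift and turn from the pose measured when the call began, along the tool's axes at that moment; what a row does not reach only later rows make up. A row lasts 1/10 s, in which the tool goes at most 50 mm and 8.59 degrees, less where a joint would pass 70% of its speed; a pose out of reach is approached as far as the arm can. A call with a gripper value outside its range is refused whole. "grip" is the closure, from 0 (fully open) to 1 (shut), set as the call begins (left out, the last holds). The fingers move at their own pace and stop on an object; "squeeze" is the grip in N (left out, the last holds). Time passes only in rows, so rows that repeat a pose let the fingers close. It gives the time, the measured TCP pose, the force and the opening at its end, in the units of the state.
- ctrl.get_obs(): the state, without advancing time (a new reading comes with each control period).
- ctrl.get_image(name): name is "scene" or "top" or "wrist"; returns a dict with "color" (420x560x3 uint8, blue, green, red), "mtx" (3x3 intrinsics, pixels), "D" ([k1, k2, p1, p2, k3] as OpenCV has them; the pictures are not rectified), "rvec" (rotation vector, rad) and "tvec" (3), from world to camera coordinates, as OpenCV has them. Camera axes: x right, y down, z forward; pixel columns grow to the right and rows downward; lengths in m; the calibration is good to about 2 mm. A picture is of the moment at which its call begins. There is no depth.
- ctrl.finish_job(): hands the job in, once; it reports no verdict.
The state is a dict: "t": time; "q": joint angles; "dq": joint speeds; "effort": joint torques, N m; "tool_pos": TCP position; "tool_rot": TCP orientation; "contact_force": force on the tool from outside, world axes, zero at the start; "wrist_torque": the same for the moment, N m; "opening": finger opening in m.
Only numpy, scipy, OpenCV 4.12 (cv2) and the standard library are available. Lean on these libraries where they do the work, as an engineer would, in place of code of your own. Each camera call takes 0.05 s, during which the arm holds its last target.

TASK

Turn the flat grey plastic cover over so that its ribbed back faces up: with the fingertips push it along the belt against the low sloping steel stop until it tips up and leans there, then reach behind its raised edge and push it back over, so that it ends lying flat on the belt in front of the stop. Do not grip or lift the cover, and leave the things around it where they are.

Things in the scene. Friction and masses are not known exactly. Their poses are not given: they have to be found in the camera images.
- cover: Flat moulded cover, grey plastic, 75 (x) x 64 (y) x 10 (z) mm, about 90 g, loose. Smooth on one face, ribs and four round bosses in a shallow recess on the other. Origin at its very centre (5 mm above the belt when it lies flat). Its z axis points out of the smooth face (up at the start); its x axis points roughly to the stop at the start (within 13 degrees of square).
- cover_front (a point): Middle of the 64 mm end of the cover that is nearer the stop at the start (cover's x = +37.5 mm, half-way through its thickness).
- cover_rear (a point): Middle of the opposite 64 mm end of the cover (cover's x = -37.5 mm); the end to push on. Beware: a tall fixed aluminium frame post, 40 x 40 mm, rises from floor to overhead at world x 0.26, y 0.12, between robot and table; fold the arm back to swing past it. Fixed things up to 0.14 m high (checking fixture, bag sealer) stand beyond the cover.
- turning_stop: Fixed low stop of bent, polished, slippery steel plate (6 mm), 110 mm wide. Origin on the belt at the middle of its toe, the edge the cover meets first; x points along the push (away from the cover), y along its width, z up. Seen along y the face curves up from the belt through (x 5, z 3), (9, 7), (13, 13) and (16.5, 21 mm), then rises straight at 73 degrees to its top edge. A flat foot behind ends at x 44 mm.
- stop_top (a point): Middle of the stop's straight top edge (stop's x 26, z 46 mm); the space behind it is free. A cover whose rear end has been pushed up to the toe leans on this edge at about 60 degrees from the belt and stays there when let go; about 25 mm of it then stands above the edge, its upper end 65 to 71 mm above the belt and 27 to 38 mm past the toe.
- ok_stamp: Bystander: hand stamp standing upright, 27 x 40 x 74 mm, origin at the centre of its underside.
- plug_gauge: Bystander: plug gauge lying, 22 x 113 x 22 mm, long in its y, origin at the centre of its underside.
- tally: Bystander: small tally counter lying, 44 x 44 x 25 mm, origin at the centre of its underside.
- tape_white: Bystander: roll of white tape lying flat, 59 mm across, 24 mm high, origin at the centre of its underside.
- bin_clips: Bystander: open parts bin, 130 x 107 x 63 mm, origin at the centre of its underside.

How it is judged:
On the way, in this order (a step that is already met when the one before it is completed fails the run):
1. the cover is tipped up and leans on the stop (angle between cover's own z axis and vertical between 0.5 and 1.5 rad and contact force between cover and turning_stop above 0.05 N), for 0.2 s.
2. the cover has gone over, ribbed back up (angle between cover's own z axis and vertical above 2.9 rad), for 0.1 s.
At the end, for the whole second after the job is handed in: The cover lies still and flat (within about 4.5 degrees) on the belt, ribbed back up, its centre in front of the stop: 30 to 200 mm before the toe line and within 100 mm of the stop's middle sideways (angle between cover's own z axis and vertical above 3.06 rad and height (world z) of cover below 0.012 m and x of cover in the frame of turning_stop between -0.2 and -0.03 m and y of cover in the frame of turning_stop between -0.1 and 0.1 m and linear speed of cover below 0.02 m/s); the robot touches nothing.
It fails at once if the cover is lifted: both its ends more than 30 mm above the belt (height (world z) of each of cover_front, cover_rear above 0.03 m).
It fails at once if a bystander is moved by more than 15 mm (distance of any of ok_stamp, plug_gauge, tally, tape_white, bin_clips from where it was at the start of the episode above 0.015 m).
It also fails if it takes over 64 s, if anything falls off the work surface, if the arm or the gripper's body presses on something with over 40 N, if the wrist force passes 120 N, or if a joint passes its speed limit or range.

## Working session

There is one attempt and no reset: what is moved stays moved. The work goes in short steps, Python scripts to look and compute and a tool call to move; the robot and the scene stay as the last step left them, time stands still between calls to the robot, and variables do not carry over. Pictures are saved under pics/ and viewed, and the job is handed in when it is done.

Besides the shell and the picture viewer there is one more tool, called after "Emit:" in YAML: its name, and indented under it one key for each argument. apply_moves: Moves the arm, as the interface text tells. Its arguments: {"type":"object","properties":{"rows":{"type":"array","items":{"type":"array","items":{"type":"number"}}},"grip":{"type":"number"},"squeeze":{"type":"number"}},"required":["rows"]}

```bash
ls; mkdir -p pics; python3 - <<'E'
from station import ctrl
import cv2
o=ctrl.get_obs();print(o)
for n in ["scene","top","wrist"]:
    im=ctrl.get_image(n);cv2.imwrite(f"pics/a_{n}.png",im["color"])
    import numpy as np
    R=cv2.Rodrigues(np.array(im["rvec"]))[0];print(n,-R.T@np.array(im["tvec"]).ravel(),R[2],im["mtx"][0][0])
E
```

```text
pics
{'t': 0.0, 'q': array([ 1.00198497e+00,  5.33412064e-02,  1.61429314e+00,  2.06351471e-07,
        1.47599551e+00, -1.18994551e-01]), 'dq': array([ 5.81532348e-04, -1.62209246e-03, -1.60721760e-05,  2.00217302e-03,
        1.16629469e-03, -8.54484704e-04]), 'effort': array([-2.45037845e-03, -3.93675935e+01, -3.70174456e+01, -2.86810337e-04,
        7.08468579e-03, -1.14544201e-05]), 'tool_pos': array([0.27140982, 0.56230371, 0.23007323]), 'tool_rot': array([-7.00475277e-01, -3.06179902e+00,  3.01189540e-03]), 'contact_force': array([ 0.80739217, -0.81365703,  0.04667471]), 'wrist_torque': array([ 0.00822242, -0.01595571,  0.02698943]), 'opening': 0.08545392661719503}
scene [-0.0519325  -0.38249172  0.66972888] [ 0.59849738  0.43545786 -0.67244133] 397.31241301851486
top [0.34428993 0.00497769 1.07319345] [ 1.13254617e-01 -5.27814752e-04 -9.93565857e-01] 405.6034798510031
wrist [0.21117455 0.59151931 0.37389438] [ 0.2382041  -0.11833281 -0.96397933] 313.98811196274283
```

View pics/a_scene.png

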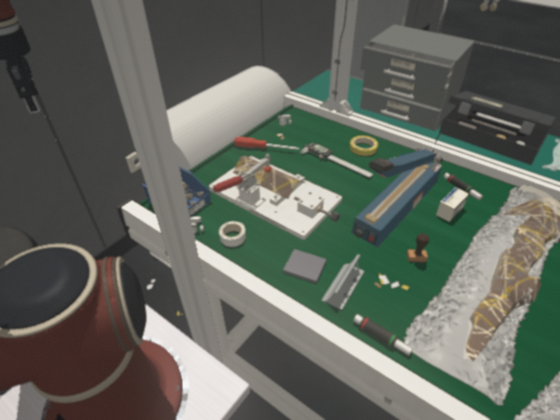

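View pics/a_top.png

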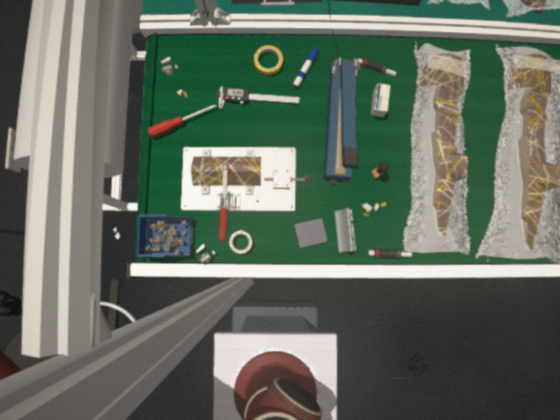

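View pics/a_wrist.png

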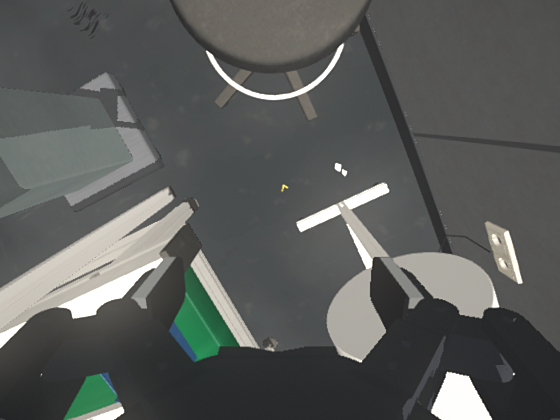

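```bash
cat > h.py <<'E'
import cv2,numpy as np
from station import ctrl
def cam(n,f=None):
    im=ctrl.get_image(n)
    if f: cv2.imwrite(f,im["color"])
    return im
def p2w(im,pts,z):
    K=np.array(im["mtx"],float);D=np.array(im["D"],float)
    R=cv2.Rodrigues(np.array(im["rvec"],float))[0];t=np.array(im["tvec"],float).ravel()
    u=cv2.undistortPoints(np.array(pts,float).reshape(-1,1,2),K,D).reshape(-1,2)
    c=-R.T@t; d=np.c_[u,np.ones(len(u))]@R
    s=(z-c[2])/d[:,2]
    return c+d*s[:,None]
def w2p(im,P):
    return cv2.projectPoints(np.array(P,float).reshape(-1,1,3),np.array(im["rvec"],float),np.array(im["tvec"],float),np.array(im["mtx"],float),np.array(im["D"],float))[0].reshape(-1,2)
def crop(im,x0,y0,x1,y1,s,f):
    c=im["color"][y0:y1,x0:x1]; cv2.imwrite(f,cv2.resize(c,None,fx=s,fy=s,interpolation=cv2.INTER_CUBIC))
E
python3 - <<'E'
from h import *
im=cam("top");crop(im,190,190,420,270,3.4,"pics/b_top.png")
im2=cam("scene");crop(im2,200,200,440,380,3.3,"pics/b_scene.png")
E
```

```text
(no output)
```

View pics/b_top.png

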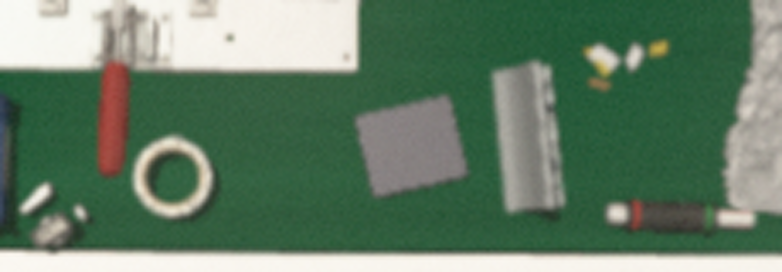

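View pics/b_scene.png

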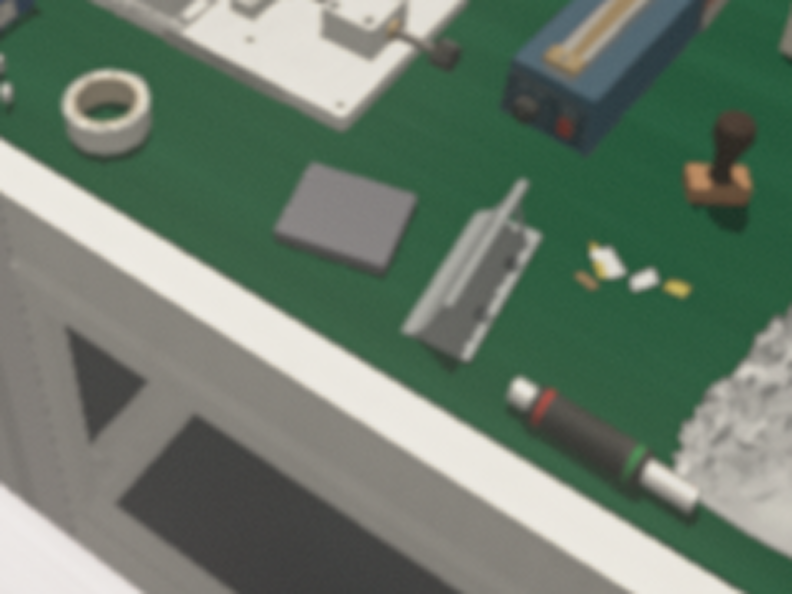

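```bash
python3 - <<'E'
from h import *
im=cam("top")
f=lambda l:np.array(l,float)/3.4+[190,190]
c=p2w(im,f([(356,118),(449,96),(467,175),(376,197)]),0.01);print("cover",c.round(4),c.mean(0))
print(np.linalg.norm(np.diff(np.r_[c,c[:1]],axis=0),axis=1))
t=p2w(im,f([(492,72),(507,212)]),0.0);print("toe",t, np.linalg.norm(t[1]-t[0]), t.mean(0))
e=p2w(im,f([(537,64),(553,208)]),0.046);print("top?",e)
fo=p2w(im,f([(548,68),(564,206)]),0.006);print("foot",fo)
o=p2w(im,f([(358,70),(130,178),(214,178),(606,214),(755,218)]),0.012);print("fixture corner, tape, gauge",o)
im2=cam("scene")
g=lambda l:np.array(l,float)/3.3+[200,200]
print("sc cover",p2w(im2,g([(311,163),(416,194),(380,270),(275,233)]),0.01))
print("sc toe",p2w(im2,g([(403,330),(480,210)]),0), "stop top",p2w(im2,g([(525,182)]),0.046))
E
```

```text
cover [[ 0.4345 -0.0492  0.01  ]
 [ 0.4521 -0.1214  0.01  ]
 [ 0.391  -0.135   0.01  ]
 [ 0.3737 -0.0647  0.01  ]] [ 0.41281551 -0.09260596  0.01      ]
[0.07429777 0.06264326 0.07236747 0.06281436]
toe [[ 0.47229445 -0.15660953  0.        ]
 [ 0.36281663 -0.16733247  0.        ]] 0.1100017011823606 [ 0.41755554 -0.161971    0.        ]
top? [[ 0.47311122 -0.18377354  0.046     ]
 [ 0.36512383 -0.1944063   0.046     ]]
foot [[ 0.47503733 -0.19973428  0.006     ]
 [ 0.3675097  -0.21076254  0.006     ]]
fixture corner, tape, gauge [[ 0.4717005  -0.05065556  0.012     ]
 [ 0.38683479  0.1245845   0.012     ]
 [ 0.38734004  0.05992905  0.012     ]
 [ 0.36133925 -0.24207351  0.012     ]
 [ 0.35846415 -0.35877499  0.012     ]]
sc cover [[ 0.43331294 -0.04952907  0.01      ]
 [ 0.45194419 -0.12074022  0.01      ]
 [ 0.38643612 -0.13540069  0.01      ]
 [ 0.3712661  -0.06547775  0.01      ]]
sc toe [[ 0.3637163  -0.16748182  0.        ]
 [ 0.47282701 -0.15806977  0.        ]] stop top [[ 0.47310085 -0.18489582  0.046     ]]
```

Emit:
apply_moves:
  rows:
    - [0,-3,-4,0,0,0]
    - [0,-6,-8,1,0,0]
    - [0,-9,-12,2,0.5,0]
    - [0,-9,-12,2,0.5,0]

```text
t: 0.75
tool_pos: [0.2336, 0.4823, 0.3585]
tool_rot: [-0.682, -2.978, 0.232]
contact_force: [0.4, 1.1, 0.7]
opening: 0.0849
```

```bash
cat > rec.py <<'E'
from h import *
import json
o=ctrl.get_obs()
with open("log.jsonl","a") as f: f.write(json.dumps({k:np.array(o[k]).tolist() for k in("t","q","tool_pos","tool_rot")})+"\n")
print(o["t"],np.round(o["q"],4),np.round(o["tool_pos"],4),np.round(o["tool_rot"],4),np.round(o["contact_force"],1),o["opening"])
E
python3 rec.py
```

```text
0.75 [ 0.9717 -0.0928  1.5543  0.0181  1.8495 -0.1451] [0.2336 0.4823 0.3585] [-0.6822 -2.9776  0.2318] [0.4 1.1 0.7] 0.08491593847445808
```

Emit:
apply_moves:
  rows:
    - [0,-3,-3,1.5,0,0]
    - [0,-6,-6,3,0,2]
    - [0,-6,-6,4,0,4]
    - [0,-6,-6,4,0,4]
  grip: 1

```text
t: 1.15
tool_pos: [0.2148, 0.4372, 0.4284]
tool_rot: [-1.145, -2.688, 0.748]
contact_force: [-0.2, -0.4, -0.3]
opening: 0.0283
```

```bash
python3 rec.py
```

```text
1.15 [0.9519 0.0029 1.4007 0.0204 2.2537 0.1952] [0.2148 0.4372 0.4284] [-1.1451 -2.6882  0.7476] [-0.2 -0.4 -0.3] 0.028303688586713314
```

Emit:
apply_moves:
  rows:
    - [1,0,0,0,1.5,0]
    - [2,0,0,0,3,0]
    - [2,0,0,0,4,0]
    - [2,0,0,0,4,0]

```text
t: 1.55
tool_pos: [0.2017, 0.4505, 0.4258]
tool_rot: [-1.157, -2.395, 0.493]
contact_force: [-0.3, 0.0, 0.1]
opening: 0.0003
```

```bash
python3 rec.py
```

```text
1.55 [ 0.825  -0.0572  1.476   0.3713  2.1779  0.2968] [0.2017 0.4505 0.4258] [-1.1569 -2.395   0.4931] [-0.3  0.   0.1] 0.00027158998006902656
```

```bash
cat > kin.py <<'E'
import numpy as np, json
from scipy.spatial.transform import Rotation as R
from scipy.optimize import least_squares
S=[dict(q=[1.00198497,5.33412064e-02,1.61429314,2e-7,1.47599551,-1.18994551e-01],tool_pos=[0.27140982,0.56230371,0.23007323],tool_rot=[-7.00475277e-01,-3.06179902,3.01189540e-03])]
S+=[json.loads(l) for l in open("log.jsonl")]
def T(r=None,p=(0,0,0)):
    M=np.eye(4)
    if r is not None: M[:3,:3]=r.as_matrix()
    M[:3,3]=p; return M
E=lambda a,x:T(R.from_euler(a,x))
def fk(p,q,full=False):
    h,a1,d,L1,a2,L2,a5,Lt=p[:8]
    Ts=[E('z',q[0])@T(p=(a1,d,h))]
    Ts.append(Ts[-1]@E('y',q[1])@T(p=(0,0,L1)))
    Ts.append(Ts[-1]@E('y',q[2])@T(p=(a2,0,L2)))
    Ts.append(Ts[-1]@E('z',q[3])@E('y',q[4])@T(p=(a5,0,0)))
    Ts.append(Ts[-1]@E('z',q[5])@T(p=(0,0,Lt)))
    return Ts if full else Ts[-1]
def fit():
    def Rt(s): return R.from_rotvec(s["tool_rot"]).as_matrix()
    def res(p):
        r=[]
        Q=R.from_rotvec(p[8:11]).as_matrix()
        for s in S:
            M=fk(p,s["q"])
            r+=list((M[:3,3]-s["tool_pos"])); r+=list((M[:3,:3]@Q-Rt(s)).ravel()*.3)
        r+=list(1e-4*(np.array(p[:8])-[.3,0,.07,.4,0,.5,0,.25]))
        return r
    best=None
    for z in (0,1.57,3.14,-1.57):
        s=least_squares(res,[.3,0,.07,.4,0,.5,0,.25,0,0,z])
        if best is None or s.cost<best.cost: best=s
    return best,res(best.x)
if __name__=="__main__":
    b,r=fit();print(b.x.round(4),b.cost,np.abs(r).max());np.save("p.npy",b.x)
    for s in S: print(np.round(fk(b.x,s["q"])[:3,3]-s["tool_pos"],4))
E
python3 kin.py
```

```text
[ 0.238   0.      0.0742  0.4264  0.0957  0.6099  0.      0.2795 -0.
  0.      1.5708] 1.3332661667635093e-10 1.0989991962990863e-05
[-0. -0.  0.]
[ 0.  0. -0.]
[-0. -0.  0.]
[ 0. -0. -0.]
```

```bash
python3 - <<'E'
from h import *
a=cam("scene")["color"];b=cam("top")["color"]
cv2.imwrite("pics/c.png",cv2.resize(np.hstack([a,b]),None,fx=.71,fy=.71))
E
```

```text
(no output)
```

View pics/c.png

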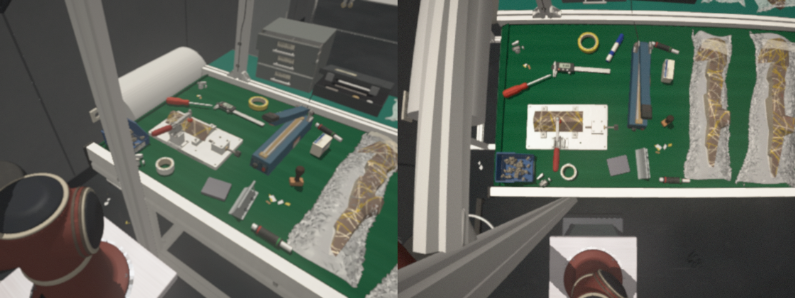

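```bash
cat > plan.py <<'E'
from kin import *
p=np.load("p.npy")
Q=R.from_rotvec(p[8:11])
def pose(q):
    M=fk(p,q); return M[:3,3],R.from_matrix(M[:3,:3])*Q
def clear(q):
    Ts=fk(p,q,True); pts=[]
    P=[t[:3,3] for t in Ts]
    pts=[P[0]+(P[1]-P[0])*s for s in np.linspace(0,1,8)]+[P[1]+(P[2]-P[1])*s for s in np.linspace(0,1,10)]
    el2=(Ts[2]@np.array([0,0,-p[5],1]))[:3]; pts+=[el2+(P[2]-el2)*s for s in np.linspace(0,1,10)]
    tl=[P[3]+(P[4]-P[3])*s for s in np.linspace(0,1,6)]
    y=Ts[4][:3,0]  # approx lateral
    pts=np.array(pts+tl)
    dx=np.maximum(np.abs(pts[:,0]-.26)-.02,0);dy=np.maximum(np.abs(pts[:,1]-.12)-.02,0)
    d=np.hypot(dx,dy); return d.min()
def rows(q0,qs):
    """deltas in tool frame at q0, cm and 5deg units"""
    p0,r0=pose(q0);out=[]
    for q in qs:
        pp,r=pose(q)
        out.append(np.r_[r0.inv().apply(pp-p0)*100,(r0.inv()*r).as_rotvec()/np.deg2rad(5)].round(1).tolist())
    return out
def cur():
    from station import ctrl
    return np.array(ctrl.get_obs()["q"])
def ik(pos,rot,q0):
    def f(q):
        a,b=pose(q); return np.r_[a-pos,(b.inv()*rot).as_rotvec()*.3]
    s=least_squares(f,q0); return s.x,np.abs(s.fun).max()
E
python3 - <<'E'
from plan import *
q0=cur();F=np.array([.9,-.7,1.15,0,2.5,0])
N=10
qs=[q0+(F-q0)*i/N for i in range(1,N+1)]
for r,q in zip(rows(q0,qs),qs): print(r, round(clear(q),3),pose(q)[0].round(3))
G=F.copy();
for a in np.linspace(.9,-.6,12):
    G[0]=a;print(round(a,2),round(clear(G),3),end='; ')
print([x[:3,3].round(3) for x in fk(p,F,True)])
E
```

```text
[0.1, -3.6, -3.4, -0.8, -0.4, -0.5] 0.16 [0.195 0.435 0.473]
[0.1, -7.5, -6.6, -1.6, -0.8, -0.9] 0.16 [0.187 0.416 0.518]
[-0.0, -11.7, -9.4, -2.4, -1.2, -1.3] 0.163 [0.175 0.394 0.563]
[-0.3, -16.2, -11.9, -3.1, -1.5, -1.6] 0.164 [0.161 0.368 0.605]
[-0.8, -21.0, -14.1, -3.9, -1.9, -1.9] 0.166 [0.143 0.339 0.646]
[-1.4, -26.0, -15.8, -4.7, -2.2, -2.2] 0.168 [0.124 0.307 0.683]
[-2.2, -31.2, -17.1, -5.5, -2.5, -2.4] 0.17 [0.101 0.271 0.718]
[-3.2, -36.6, -17.9, -6.2, -2.7, -2.6] 0.178 [0.077 0.233 0.749]
[-4.4, -42.0, -18.2, -7.0, -3.0, -2.7] 0.196 [0.051 0.192 0.775]
[-5.8, -47.4, -18.1, -7.7, -3.1, -2.9] 0.217 [0.023 0.148 0.797]
0.9 0.217; 0.76 0.197; 0.63 0.178; 0.49 0.16; 0.35 0.144; 0.22 0.129; 0.08 0.118; -0.05 0.111; -0.19 0.111; -0.33 0.117; -0.46 0.129; -0.6 0.144; [array([-0.058,  0.046,  0.238]), array([-0.229, -0.169,  0.564]), array([-0.01 ,  0.106,  1.072]), array([-0.01 ,  0.106,  1.072]), array([0.023, 0.148, 0.797])]
```

```bash
python3 - <<'E'
from plan import *
q0=cur();F=np.array([.9,-.8,1.2,0,2.55,0])
N=11
qs=[q0+(F-q0)*i/N for i in range(1,N+1)]
for r,q in zip(rows(q0,qs),qs): print(r, round(clear(q),3))
G=F.copy();
for a in np.linspace(.9,-.7,12):
    G[0]=a;print(round(a,2),round(clear(G),3),end='; ')
E
```

```text
[0.0, -3.7, -3.1, -0.7, -0.4, -0.4] 0.16
[-0.0, -7.7, -6.0, -1.4, -0.7, -0.9] 0.16
[-0.2, -11.9, -8.5, -2.1, -1.1, -1.2] 0.163
[-0.6, -16.4, -10.7, -2.8, -1.4, -1.5] 0.163
[-1.1, -21.1, -12.6, -3.6, -1.7, -1.8] 0.165
[-1.8, -26.0, -14.0, -4.3, -2.0, -2.1] 0.167
[-2.6, -31.1, -15.0, -5.0, -2.3, -2.3] 0.169
[-3.6, -36.2, -15.6, -5.7, -2.6, -2.5] 0.176
[-4.8, -41.4, -15.8, -6.4, -2.8, -2.6] 0.202
[-6.2, -46.6, -15.4, -7.0, -3.0, -2.8] 0.224
[-7.7, -51.8, -14.6, -7.7, -3.1, -2.9] 0.253
0.9 0.253; 0.75 0.238; 0.61 0.223; 0.46 0.208; 0.32 0.194; 0.17 0.181; 0.03 0.171; -0.12 0.163; -0.26 0.157; -0.41 0.156; -0.55 0.158; -0.7 0.164;
```

Good clearance. Fold.

Emit:
apply_moves:
  rows:
    - [0.0,-3.7,-3.1,-0.7,-0.4,-0.4]
    - [0.0,-7.7,-6.0,-1.4,-0.7,-0.9]
    - [-0.2,-11.9,-8.5,-2.1,-1.1,-1.2]
    - [-0.6,-16.4,-10.7,-2.8,-1.4,-1.5]
    - [-1.1,-21.1,-12.6,-3.6,-1.7,-1.8]
    - [-1.8,-26.0,-14.0,-4.3,-2.0,-2.1]
    - [-2.6,-31.1,-15.0,-5.0,-2.3,-2.3]
    - [-3.6,-36.2,-15.6,-5.7,-2.6,-2.5]
    - [-4.8,-41.4,-15.8,-6.4,-2.8,-2.6]
    - [-6.2,-46.6,-15.4,-7.0,-3.0,-2.8]
    - [-7.7,-51.8,-14.6,-7.7,-3.1,-2.9]
    - [-7.7,-51.8,-14.6,-7.7,-3.1,-2.9]
    - [-7.7,-51.8,-14.6,-7.7,-3.1,-2.9]

```text
t: 2.95
tool_pos: [-0.0167, 0.0989, 0.788]
tool_rot: [1.006, 2.895, 0.294]
contact_force: [-0.3, 0.1, 0.3]
opening: -0.0
```

```bash
python3 rec.py; python3 - <<'E'
from plan import *
q0=cur();F=np.array([.9,-.8,1.2,0,2.55,0])
N=12
F2=F.copy();F2[0]=-.6
qs=[F+(F2-F)*i/N for i in range(1,N+1)]
for r,q in zip(rows(q0,qs),qs): print(r, round(clear(q),3))
E
```

```text
2.95 [ 0.8187 -0.8135  1.1934  0.0364  2.561  -0.051 ] [-0.0167  0.0989  0.788 ] [1.0057 2.895  0.294 ] [-0.3  0.1  0.3] -1.8745237241189646e-05
[-1.0, 1.4, 0.6, 0.1, -0.3, 1.4] 0.24
[-2.1, 2.1, 0.7, 0.1, -0.6, 2.8] 0.227
[-3.2, 2.7, 0.8, 0.1, -0.9, 4.2] 0.214
[-4.5, 3.1, 0.9, 0.1, -1.2, 5.6] 0.202
[-5.7, 3.4, 1.0, 0.1, -1.4, 7.0] 0.19
[-7.0, 3.5, 1.0, 0.1, -1.7, 8.4] 0.18
[-8.3, 3.5, 1.0, 0.1, -2.0, 9.9] 0.171
[-9.6, 3.3, 0.9, 0.1, -2.3, 11.3] 0.163
[-10.9, 3.0, 0.9, 0.1, -2.6, 12.7] 0.159
[-12.1, 2.5, 0.8, 0.1, -2.8, 14.1] 0.156
[-13.2, 1.9, 0.6, 0.1, -3.1, 15.5] 0.156
[-14.2, 1.1, 0.5, 0.1, -3.4, 16.9] 0.159
```

Emit:
apply_moves:
  rows:
    - [-1.0,1.4,0.6,0.1,-0.3,1.4]
    - [-2.1,2.1,0.7,0.1,-0.6,2.8]
    - [-3.2,2.7,0.8,0.1,-0.9,4.2]
    - [-4.5,3.1,0.9,0.1,-1.2,5.6]
    - [-5.7,3.4,1.0,0.1,-1.4,7.0]
    - [-7.0,3.5,1.0,0.1,-1.7,8.4]
    - [-8.3,3.5,1.0,0.1,-2.0,9.9]
    - [-9.6,3.3,0.9,0.1,-2.3,11.3]
    - [-10.9,3.0,0.9,0.1,-2.6,12.7]
    - [-12.1,2.5,0.8,0.1,-2.8,14.1]
    - [-13.2,1.9,0.6,0.1,-3.1,15.5]
    - [-14.2,1.1,0.5,0.1,-3.4,16.9]
    - [-14.2,1.1,0.5,0.1,-3.4,16.9]

```text
t: 4.25
tool_pos: [0.1045, 0.0179, 0.7835]
tool_rot: [2.636, 1.377, 0.123]
contact_force: [0.8, 0.9, -0.4]
opening: -0.0003
```

```bash
python3 rec.py; python3 - <<'E'
from plan import *
q0=cur()
# tool down above cover rear side, yaw: tool y at cover's rear-edge direction
def down(az): # tool y azimuth az, z down
    y=np.array([np.cos(az),np.sin(az),0]);z=np.array([0,0,-1.]);x=np.cross(y,z)
    return R.from_matrix(np.c_[x,y,z])
az=np.deg2rad(13.8)
for yw in (az,):
    q1,e=ik(np.array([.42,-.20,.20]),down(yw),[-.6,-.3,2.,0,1.4,-.8]);print(q1.round(3),e,clear(q1))
    N=16
    qs=[q0+(q1-q0)*i/N for i in range(1,N+1)]
    for r,q in zip(rows(q0,qs),qs): print(r, round(clear(q),3),pose(q)[0].round(2))
E
```

```text
4.25 [-0.5658 -0.7929  1.2035 -0.0193  2.5466  0.0253] [0.1045 0.0179 0.7835] [2.6361 1.3769 0.1234] [ 0.8  0.9 -0.4] -0.0003021235407950617
[-0.605 -0.326  2.007  0.     1.46  -0.845] 3.7969627442180354e-14 0.14501733655903665
[0.2, 4.2, 2.8, 0.1, -0.0, -0.6] 0.144 [ 0.14 -0.01  0.76]
[0.3, 8.1, 5.9, 0.3, -0.0, -1.2] 0.141 [ 0.18 -0.03  0.74]
[0.4, 11.7, 9.2, 0.4, -0.0, -1.9] 0.141 [ 0.22 -0.05  0.71]
[0.5, 15.0, 12.8, 0.5, 0.0, -2.5] 0.141 [ 0.25 -0.08  0.69]
[0.6, 18.0, 16.6, 0.7, 0.0, -3.1] 0.141 [ 0.28 -0.1   0.65]
[0.6, 20.7, 20.6, 0.8, 0.1, -3.7] 0.142 [ 0.31 -0.11  0.62]
[0.7, 23.0, 24.7, 0.9, 0.1, -4.3] 0.142 [ 0.33 -0.13  0.58]
[0.7, 24.9, 29.0, 1.0, 0.2, -4.9] 0.142 [ 0.35 -0.15  0.54]
[0.7, 26.5, 33.4, 1.2, 0.3, -5.5] 0.143 [ 0.37 -0.16  0.5 ]
[0.6, 27.7, 37.9, 1.3, 0.3, -6.1] 0.142 [ 0.39 -0.17  0.46]
[0.6, 28.5, 42.4, 1.4, 0.4, -6.7] 0.143 [ 0.4  -0.18  0.42]
[0.6, 28.9, 46.9, 1.5, 0.5, -7.3] 0.144 [ 0.41 -0.19  0.38]
[0.5, 29.0, 51.4, 1.7, 0.6, -7.9] 0.146 [ 0.42 -0.2   0.33]
[0.5, 28.7, 55.8, 1.8, 0.7, -8.5] 0.146 [ 0.42 -0.2   0.29]
[0.4, 28.0, 60.1, 1.9, 0.8, -9.1] 0.145 [ 0.42 -0.2   0.24]
[0.3, 27.0, 64.4, 2.0, 0.9, -9.7] 0.145 [ 0.42 -0.2   0.2 ]
```

Emit:
apply_moves:
  rows:
    - [0.2,4.2,2.8,0.1,0,-0.6]
    - [0.3,8.1,5.9,0.3,0,-1.2]
    - [0.4,11.7,9.2,0.4,0,-1.9]
    - [0.5,15.0,12.8,0.5,0,-2.5]
    - [0.6,18.0,16.6,0.7,0,-3.1]
    - [0.6,20.7,20.6,0.8,0.1,-3.7]
    - [0.7,23.0,24.7,0.9,0.1,-4.3]
    - [0.7,24.9,29.0,1.0,0.2,-4.9]
    - [0.7,26.5,33.4,1.2,0.3,-5.5]
    - [0.6,27.7,37.9,1.3,0.3,-6.1]
    - [0.6,28.5,42.4,1.4,0.4,-6.7]
    - [0.6,28.9,46.9,1.5,0.5,-7.3]
    - [0.5,29.0,51.4,1.7,0.6,-7.9]
    - [0.5,28.7,55.8,1.8,0.7,-8.5]
    - [0.4,28.0,60.1,1.9,0.8,-9.1]
    - [0.3,27.0,64.4,2.0,0.9,-9.7]
    - [0.3,27.0,64.4,2.0,0.9,-9.7]
    - [0.3,27.0,64.4,2.0,0.9,-9.7]

```text
t: 6.05
tool_pos: [0.4205, -0.1986, 0.1995]
tool_rot: [-1.934, -2.472, 0.006]
contact_force: [0.2, -0.8, 1.1]
opening: -0.0001
```

```bash
python3 rec.py; python3 - <<'E'
from h import *
a=cam("scene")["color"];b=cam("wrist")["color"]
cv2.imwrite("pics/d.png",cv2.resize(np.hstack([a,b]),None,fx=.71,fy=.71))
E
```

```text
6.05 [-0.5994 -0.3226  2.0056 -0.0036  1.4619 -0.8421] [ 0.4205 -0.1986  0.1995] [-1.9337 -2.472   0.006 ] [ 0.2 -0.8  1.1] -6.748962126039147e-05
```

View pics/d.png

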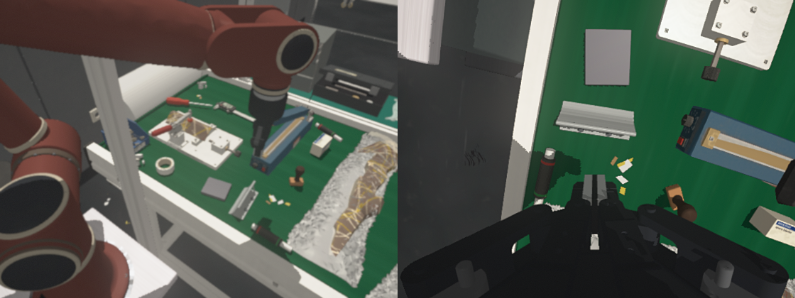

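```bash
python3 - <<'E'
from h import *
im=cam("wrist");crop(im,200,20,360,220,3,"pics/e.png")
E
```

```text
(no output)
```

View pics/e.png

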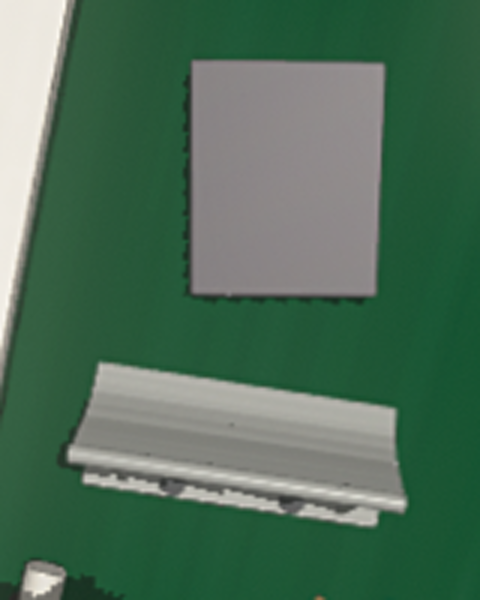

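```bash
python3 - <<'E'
from h import *
im=cam("wrist")
f=lambda l:np.array(l,float)/3+[200,20]
c=p2w(im,f([(192,60),(385,64),(375,297),(190,295)]),0.01);print(c.round(4),c.mean(0).round(4),np.linalg.norm(np.diff(np.r_[c,c[:1]],axis=0),axis=1))
print("toe",p2w(im,f([(100,363),(396,408)]),0.0).round(4),"top",p2w(im,f([(68,447),(406,500)]),0.046).round(4))
E
```

```text
[[ 0.3747 -0.0635  0.01  ]
 [ 0.4364 -0.0493  0.01  ]
 [ 0.4536 -0.1219  0.01  ]
 [ 0.3914 -0.1368  0.01  ]] [ 0.414  -0.0929  0.01  ] [0.06337338 0.07467436 0.06397373 0.07511661]
toe [[ 0.3648 -0.1678  0.    ]
 [ 0.4734 -0.1576  0.    ]] top [[ 0.3656 -0.1919  0.046 ]
 [ 0.4761 -0.1824  0.046 ]]
```

```bash
cat > tgt.py <<'E'
from plan import *
from station import ctrl
toe=np.array([.4180,-.1623]); az=np.deg2rad(5.5)
u=np.array([np.cos(az),np.sin(az)]); px=np.array([np.sin(az),-np.cos(az)])
def down(a,tilt=0):
    y=np.array([np.cos(a),np.sin(a),0]);z=np.array([0,0,-1.]);x=np.cross(y,z)
    return R.from_matrix(np.c_[x,y,z])*R.from_rotvec([0,tilt,0])
def S(x,y,z): # stop frame mm -> world ; stop y = z x px ; use sideways along u
    return np.r_[toe+px*x/1000+u*y/1000,z/1000]
def go(*ts):
    o=ctrl.get_obs();p0=np.array(o["tool_pos"]);r0=R.from_rotvec(o["tool_rot"])
    q=np.array(o["q"])
    for pos,r in ts:
        q,e=ik(pos,r,q)
        print(np.r_[r0.inv().apply(pos-p0)*100,(r0.inv()*r).as_rotvec()/np.deg2rad(5)].round(2).tolist(),"q",q.round(2),"e%.0e"%e,"clr%.3f"%clear(q))
def show():
    o=ctrl.get_obs();P=np.array(o["tool_pos"]);d=P[:2]-toe
    M=R.from_rotvec(o["tool_rot"]).as_matrix()
    print("t%.2f stop-frame mm x%.1f y%.1f z%.1f yaw%.1f tilt%.1f"%(o["t"],d@px*1e3,d@u*1e3,P[2]*1e3,np.degrees(np.arctan2(M[1,1],M[0,1])),np.degrees(np.arccos(-M[2,2]))),"F",np.round(o["contact_force"],1))
E
python3 - <<'E'
from tgt import *
show()
a=np.deg2rad(13.5)
P=np.array([.3996,-.0341,.1]);
go((P,down(a)),(P*[1,1,.3],down(a)),(P*[1,1,.025],down(a)))
E
```

```text
t6.25 stop-frame mm x38.8 y0.1 z203.5 yaw13.8 tilt0.3 F [0.2 0.  0.9]
[16.79, 1.83, 10.25, 0.01, 0.07, 0.06] q [-0.27 -0.41  2.24 -0.    1.31 -0.51] e7e-11 clr0.086
[16.83, 1.82, 17.25, 0.01, 0.07, 0.06] q [-0.27 -0.29  2.29 -0.    1.15 -0.51] e7e-09 clr0.087
[16.85, 1.82, 20.0, 0.01, 0.07, 0.06] q [-0.27 -0.24  2.29 -0.    1.08 -0.51] e4e-12 clr0.087
```

```bash
python3 - <<'E'
from tgt import *
a=np.deg2rad(13.5)
for tilt in (0,.15,.25):
  for P in ([.3996,-.0341,.1],[.3996,-.0341,.0025],[.405,-.06,.0025]):
    q,e=ik(np.array(P),down(a,tilt),cur())
    print(tilt,q.round(2),"%.3f"%clear(q),[t[:3,3].round(3) for t in fk(p,q,True)][:3])
E
```

```text
0 [-0.27 -0.41  2.24 -0.    1.31 -0.51] 0.086 [array([0.02 , 0.071, 0.238]), array([-0.145,  0.117,  0.629]), array([ 0.4  , -0.034,  0.379])]
0 [-0.27 -0.24  2.29 -0.    1.08 -0.51] 0.087 [array([0.02 , 0.071, 0.238]), array([-0.076,  0.098,  0.653]), array([ 0.4  , -0.034,  0.282])]
0 [-0.33 -0.21  2.27 -0.    1.08 -0.56] 0.099 [array([0.024, 0.07 , 0.238]), array([-0.061,  0.099,  0.655]), array([ 0.405, -0.06 ,  0.282])]
0.15 [-0.36 -0.36  2.21  0.13  1.38 -0.63] 0.107 [array([0.026, 0.069, 0.238]), array([-0.114,  0.122,  0.637]), array([ 0.409, -0.075,  0.376])]
0.15 [-0.36 -0.19  2.26  0.14  1.15 -0.66] 0.104 [array([0.026, 0.069, 0.238]), array([-0.047,  0.097,  0.657]), array([ 0.409, -0.075,  0.279])]
0.15 [-0.41 -0.16  2.23  0.13  1.16 -0.71] 0.114 [array([0.03 , 0.068, 0.238]), array([-0.031,  0.094,  0.659]), array([ 0.415, -0.101,  0.279])]
0.25 [-0.41 -0.32  2.19  0.2   1.43 -0.69] 0.114 [array([0.03 , 0.068, 0.238]), array([-0.092,  0.121,  0.643]), array([ 0.416, -0.101,  0.371])]
0.25 [-0.41 -0.14  2.23  0.21  1.21 -0.74] 0.114 [array([0.03 , 0.068, 0.238]), array([-0.025,  0.092,  0.66 ]), array([ 0.416, -0.101,  0.273])]
0.25 [-0.46 -0.11  2.2   0.2   1.22 -0.79] 0.122 [array([0.033, 0.066, 0.238]), array([-0.008,  0.087,  0.662]), array([ 0.421, -0.127,  0.273])]
```

```bash
python3 - <<'E'
from tgt import *
a=np.deg2rad(13.5);r=down(a,.17)
P=np.array([.3990,-.0315,.12]);
go((P,r),(P*[1,1,.25],r),(np.r_[P[:2],.005],r))
E
```

```text
[17.05, 1.83, 8.25, 0.0, 2.01, 0.07] q [-0.37 -0.38  2.19  0.14  1.43 -0.63] e3e-13 clr0.108
[17.1, 1.83, 17.25, 0.0, 2.01, 0.07] q [-0.37 -0.24  2.25  0.15  1.23 -0.66] e9e-16 clr0.105
[17.11, 1.83, 19.75, 0.0, 2.01, 0.07] q [-0.37 -0.19  2.26  0.15  1.17 -0.67] e1e-12 clr0.105
```

Emit:
apply_moves:
  rows:
    - [4,0.5,2,0,0.5,0]
    - [8,1,4,0,1,0]
    - [12,1.4,6,0,1.5,0]
    - [15,1.7,7.5,0,2,0.1]
    - [17.05,1.8,8.3,0,2,0.1]
    - [17.05,1.8,11,0,2,0.1]
    - [17.1,1.8,14,0,2,0.1]
    - [17.1,1.8,17,0,2,0.1]
    - [17.1,1.8,18,0,2,0.1]
    - [17.1,1.8,18,0,2,0.1]

```text
t: 7.25
tool_pos: [0.3987, -0.0316, 0.0226]
tool_rot: [-1.864, -2.356, -0.157]
contact_force: [-0.2, 0.9, 0.0]
opening: 0.0003
```

```bash
python3 - <<'E'
from tgt import *
from h import *
show()
im=cam("wrist","pics/f.png")
crop(cam("scene"),180,180,440,380,3,"pics/f2.png")
E
```

```text
t7.25 stop-frame mm x-131.9 y-6.7 z22.6 yaw13.3 tilt9.7 F [-0.2  0.9  0. ]
```

View pics/f.png

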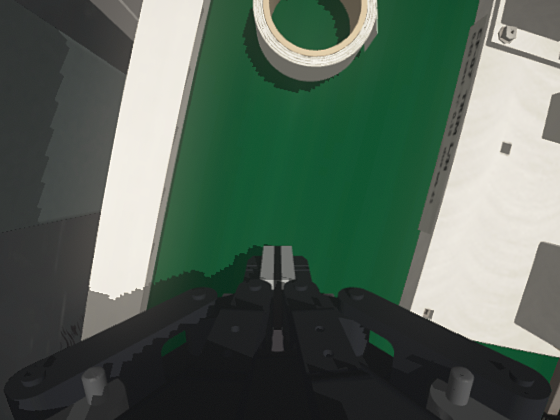

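View pics/f2.png

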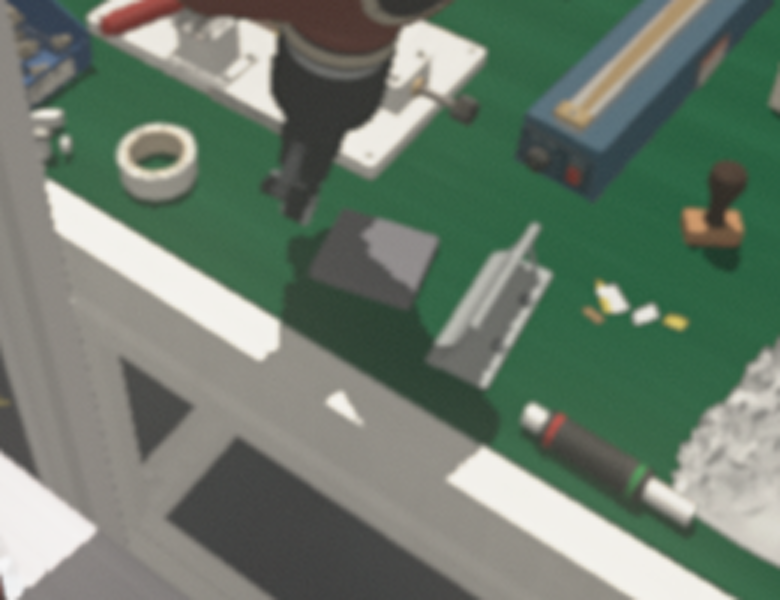

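```bash
python3 - <<'E'
from tgt import *
D=np.deg2rad
go((S(-132,-6.5,5),down(D(13.5),.17)),(S(-116,-4,5),down(D(13.5),.16)),(S(-88,-1,4.5),down(D(5.5),.1)))
E
```

```text
[-0.22, -0.13, 1.93, 0.03, 0.03, -0.03] q [-0.37 -0.19  2.26  0.15  1.17 -0.67] e2e-13 clr0.105
[-1.82, -0.1, 1.66, 0.03, -0.08, -0.03] q [-0.39 -0.17  2.24  0.14  1.17 -0.69] e1e-14 clr0.110
[-4.6, -0.18, 1.24, -0.18, -0.77, 1.55] q [-0.42 -0.17  2.24  0.1   1.12 -0.56] e2e-11 clr0.115
```

Emit:
apply_moves:
  rows:
    - [-0.1,-0.1,0.9,0,0,0]
    - [-0.2,-0.1,1.7,0,0,0]
    - [-0.2,-0.1,1.9,0,0,0]
    - [-0.7,-0.1,1.8,0,0,0]
    - [-1.2,-0.1,1.75,0,0,0]
    - [-1.8,-0.1,1.65,0,-0.1,0]
    - [-2.2,-0.1,1.6,0,-0.2,0.2]
    - [-2.6,-0.1,1.55,0,-0.3,0.4]
    - [-3.0,-0.1,1.5,-0.1,-0.4,0.6]
    - [-3.4,-0.1,1.4,-0.1,-0.5,0.8]
    - [-3.8,-0.1,1.35,-0.1,-0.6,1.0]
    - [-4.2,-0.15,1.3,-0.2,-0.7,1.3]
    - [-4.6,-0.2,1.25,-0.2,-0.8,1.5]
    - [-4.6,-0.2,1.25,-0.2,-0.8,1.5]

```text
t: 8.75
tool_pos: [0.4085, -0.0752, 0.0045]
tool_rot: [-2.06, -2.276, -0.103]
contact_force: [-0.6, -0.3, -0.7]
opening: -0.0001
```

```bash
python3 - <<'E'
from tgt import *
from h import *
show()
crop(cam("top"),270,180,400,270,5,"pics/g1.png")
crop(cam("scene"),180,180,440,380,3,"pics/g2.png")
E
```

```text
t8.75 stop-frame mm x-87.6 y-1.1 z4.5 yaw5.7 tilt5.5 F [-0.6 -0.3 -0.7]
```

View pics/g1.png

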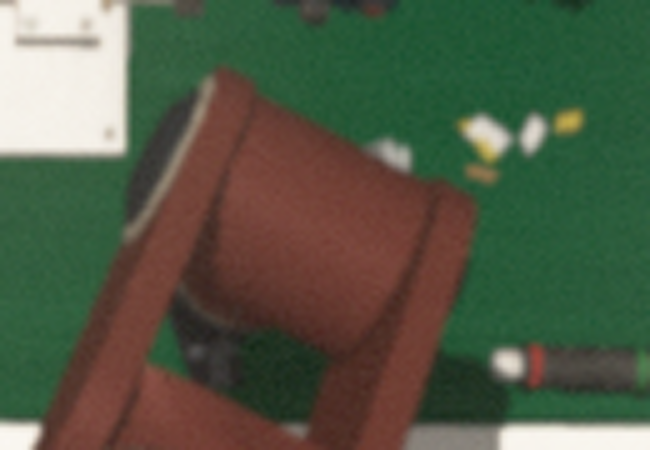

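View pics/g2.png

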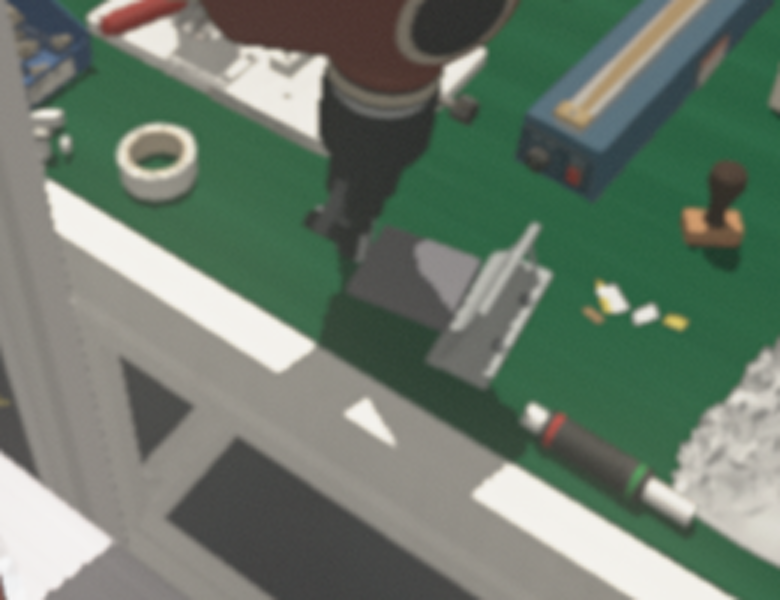

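```bash
python3 - <<'E'
from tgt import *
from h import *
im=cam("scene")
w=p2w(im,np.array([(385,228),(480,260),(440,330),(347,290)])/3+180,.01)
d=w[:,:2]-toe;print(np.c_[d@px,d@u].round(4)*1000)
D=np.deg2rad
go((S(-60,0,4),down(D(5.5),.05)),(S(-45,0,3.5),down(D(5.5),.0)))
E
```

```text
[[-74.9  25.1]
 [ -2.9  33.3]
 [ -0.4 -35. ]
 [-70.7 -37.8]]
[-2.79, 0.11, -0.23, 0.02, -0.54, 0.05] q [-0.45 -0.16  2.23  0.05  1.1  -0.57] e4e-14 clr0.121
[-4.29, 0.1, -0.33, 0.02, -1.12, 0.05] q [-0.45 -0.16  2.23 -0.    1.07 -0.55] e6e-14 clr0.121
```

Emit:
apply_moves:
  rows:
    - [-0.4,0,0,0,-0.1,0]
    - [-0.8,0,-0.1,0,-0.2,0]
    - [-1.2,0,-0.1,0,-0.3,0]
    - [-1.6,0.05,-0.15,0,-0.4,0]
    - [-2.0,0.1,-0.2,0,-0.45,0]
    - [-2.4,0.1,-0.2,0,-0.5,0]
    - [-2.8,0.1,-0.23,0,-0.55,0]
    - [-3.2,0.1,-0.26,0,-0.7,0]
    - [-3.2,0.1,-0.26,0,-0.7,0]

```text
t: 9.8
tool_pos: [0.4128, -0.1072, 0.004]
tool_rot: [-2.091, -2.312, -0.04]
contact_force: [0.2, -0.0, 0.7]
opening: 0.0001
```

```bash
python3 - <<'E'
from tgt import *
from h import *
show()
crop(cam("scene"),220,190,420,340,4,"pics/h2.png")
E
```

```text
t9.80 stop-frame mm x-55.3 y0.1 z4.0 yaw5.7 tilt2.0 F [ 0.2 -0.   0.7]
```

View pics/h2.png

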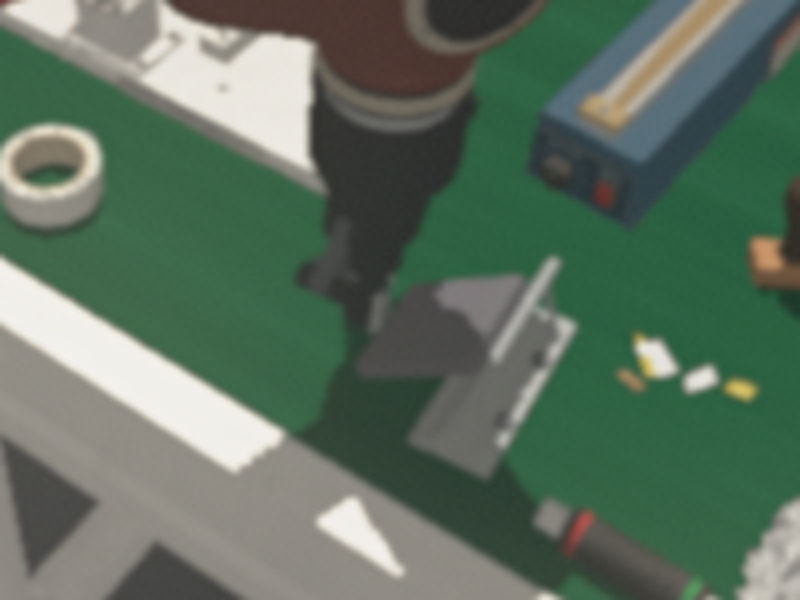

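```bash
python3 - <<'E'
from tgt import *
D=np.deg2rad
go((S(-40,0,3.2),down(D(5.5),0)),(S(-22,0,2.8),down(D(5.5),-.04)))
E
```

```text
[-1.55, -0.02, 0.03, 0.03, -0.41, 0.05] q [-0.46 -0.15  2.22 -0.    1.07 -0.56] e9e-16 clr0.123
[-3.36, -0.02, 0.0, 0.03, -0.87, 0.05] q [-0.47 -0.14  2.22 -0.04  1.05 -0.55] e3e-15 clr0.125
```

Emit:
apply_moves:
  rows:
    - [-0.4,0,0,0,-0.1,0]
    - [-0.8,0,0.02,0,-0.2,0]
    - [-1.2,0,0.03,0,-0.3,0]
    - [-1.6,0,0.03,0,-0.4,0]
    - [-1.9,0,0.02,0,-0.5,0]
    - [-2.2,0,0.02,0,-0.6,0]
    - [-2.5,0,0.02,0,-0.7,0]
    - [-2.8,0,0.01,0,-0.8,0]
    - [-2.8,0,0.01,0,-0.8,0]

```text
t: 10.75
tool_pos: [0.4157, -0.1351, 0.003]
tool_rot: [2.089, 2.309, -0.033]
contact_force: [0.3, -0.3, 0.5]
opening: 0.0
```

```bash
python3 - <<'E'
from tgt import *
from h import *
show()
crop(cam("scene"),220,190,420,340,4,"pics/i2.png")
E
```

```text
t10.75 stop-frame mm x-27.3 y0.3 z3.0 yaw5.7 tilt2.0 F [ 0.3 -0.3  0.5]
```

View pics/i2.png

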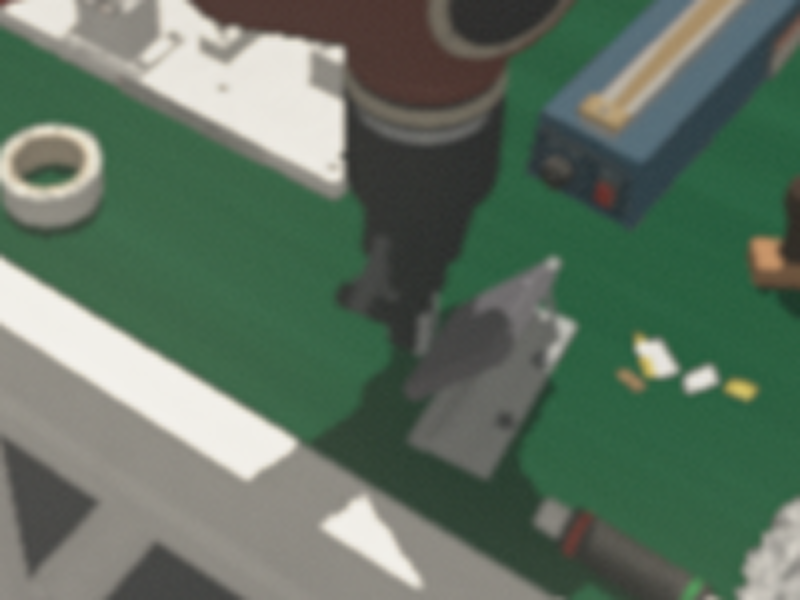

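```bash
python3 - <<'E'
from tgt import *
from h import *
im=cam("scene")
for z in (0,.005):
    w=p2w(im,np.array([(409,388),(416,396)])/4+[220,190],z)
    d=w[:,:2]-toe;print(np.c_[d@px,d@u].round(4)*1000)
D=np.deg2rad
go((S(-21,0,2.8),down(D(5.5),-.04)),(S(-19,0,2.8),down(D(5.5),-.04)))
E
```

```text
[[-14.2 -26.1]
 [ -8.9 -28.7]]
[[-12.8 -29.5]
 [ -7.5 -32.1]]
[-0.64, -0.03, 0.04, 0.03, -0.06, 0.05] q [-0.48 -0.14  2.21 -0.04  1.05 -0.55] e2e-09 clr0.125
[-0.84, -0.04, 0.05, 0.03, -0.06, 0.05] q [-0.48 -0.14  2.21 -0.04  1.05 -0.56] e3e-11 clr0.126
```

Emit:
apply_moves:
  rows:
    - [-0.2,0,0.02,0,0,0]
    - [-0.4,0,0.03,0,0,0]
    - [-0.6,0,0.04,0,0,0]
    - [-0.8,0,0.05,0,0,0]
    - [-0.85,0,0.05,0,0,0]
    - [-0.85,0,0.05,0,0,0]

```text
t: 11.45
tool_pos: [0.4166, -0.1434, 0.0029]
tool_rot: [2.089, 2.309, -0.032]
contact_force: [-1.0, 2.4, 1.2]
opening: 0.0003
```

```bash
python3 - <<'E'
from tgt import *
from h import *
show()
crop(cam("scene"),270,220,400,320,6,"pics/j2.png")
E
```

```text
t11.45 stop-frame mm x-19.0 y0.4 z2.9 yaw5.7 tilt2.0 F [-1.   2.4  1.2]
```

View pics/j2.png

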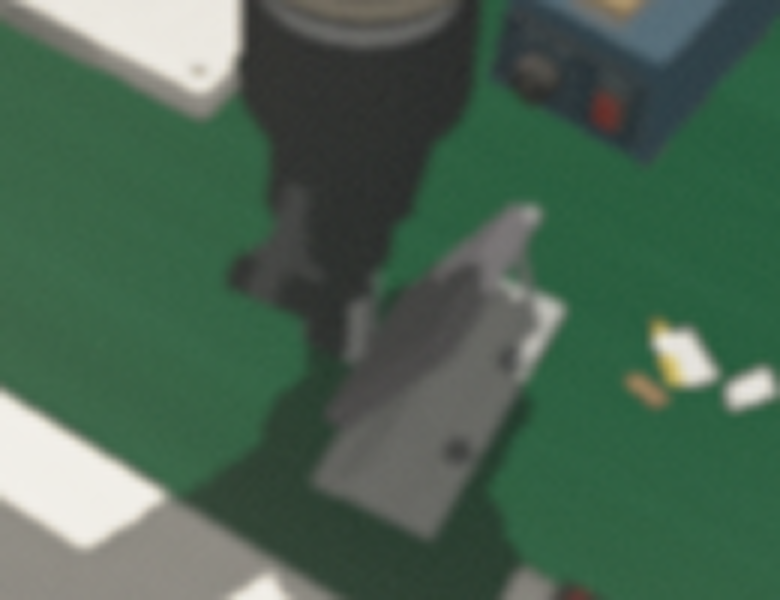

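```bash
python3 - <<'E'
from tgt import *
D=np.deg2rad
r=down(D(5.5),0)
go((S(-35,0,3),down(D(5.5),-.04)),(S(-50,0,40),r),(S(-50,0,150),r),(S(85,0,150),r))
E
```

```text
[1.6, -0.04, -0.06, 0.04, -0.07, 0.05] q [-0.45 -0.15  2.23 -0.04  1.05 -0.52] e3e-14 clr0.120
[2.97, -0.02, -3.81, 0.03, 0.39, 0.05] q [-0.44 -0.23  2.22 -0.    1.16 -0.54] e2e-11 clr0.119
[2.6, 0.01, -14.81, 0.03, 0.39, 0.05] q [-0.44 -0.39  2.14 -0.    1.39 -0.54] e3e-14 clr0.119
[-10.89, -0.04, -14.35, 0.03, 0.39, 0.05] q [-0.68 -0.21  2.   -0.    1.35 -0.77] e2e-13 clr0.155
```

Emit:
apply_moves:
  rows:
    - [0.5,0,0,0,0,0]
    - [1.1,0,0,0,0,0]
    - [1.7,0,-0.1,0,0,0]
    - [3.0,0,-1.5,0,0.2,0]
    - [3.0,0,-4,0,0.4,0]
    - [2.8,0,-8,0,0.4,0]
    - [2.6,0,-12,0,0.4,0]
    - [2.6,0,-14.8,0,0.4,0]
    - [0,0,-14.8,0,0.4,0]
    - [-4,0,-14.6,0,0.4,0]
    - [-8,0,-14.5,0,0.4,0]
    - [-10.9,0,-14.4,0,0.4,0]
    - [-10.9,0,-14.4,0,0.4,0]

```text
t: 12.8
tool_pos: [0.4267, -0.2493, 0.1508]
tool_rot: [2.11, 2.325, 0.003]
contact_force: [0.1, 0.6, 0.3]
opening: -0.0001
```

```bash
python3 - <<'E'
from tgt import *
from h import *
show()
crop(cam("scene"),220,190,420,340,4,"pics/k2.png")
cam("wrist","pics/k3.png")
E
```

```text
t12.80 stop-frame mm x87.5 y0.3 z150.8 yaw5.6 tilt0.2 F [0.1 0.6 0.3]
```

View pics/k2.png

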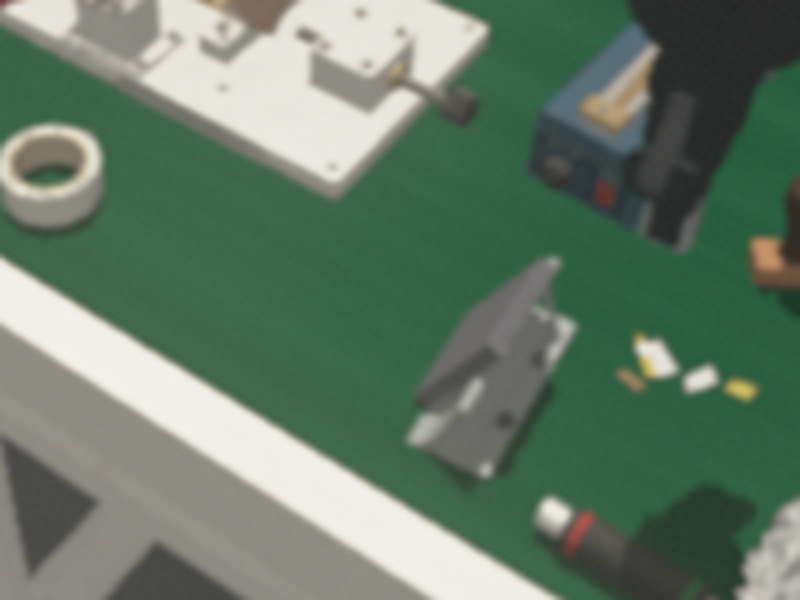

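View pics/k3.png

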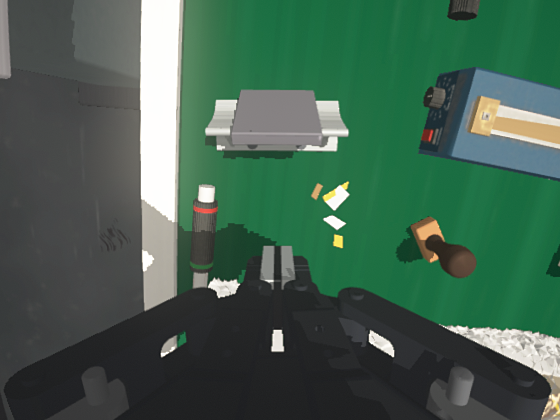

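```bash
python3 - <<'E'
from tgt import *
from h import *
im=cam("wrist")
for z in (.06,.065,.07):
    w=p2w(im,[(232,133),(321,138),(233,139),(320,143)],z)
    d=w[:,:2]-toe;print(z,(np.c_[d@px,d@u]*1000).round(1).tolist())
print([ (w2p(im,[S(x,y,zz)])[0]).round(1).tolist() for x,y,zz in ((26,-55,46),(26,55,46),(38,-32,67),(38,32,67),(30,-32,71),(30,32,71))])
w=p2w(im,[(240,90),(315,92)],.003);d=w[:,:2]-toe;print((np.c_[d@px,d@u]*1000).round(1))
D=np.deg2rad;r=down(D(5.5),0)
go((S(75,0,150),r),(S(70,0,54),r),(S(50,0,54),r),(S(-10,0,54),r),(S(-10,0,150),r))
E
```

```text
0.06 [[25.6, -32.6], [28.9, 32.4], [29.9, -32.0], [32.5, 31.8]]
0.065 [[25.4, -31.9], [28.6, 31.7], [29.6, -31.3], [32.2, 31.1]]
0.07 [[25.3, -31.2], [28.4, 31.0], [29.4, -30.6], [31.9, 30.4]]
[[205.6, 133.0], [347.8, 133.6], [232.0, 151.1], [321.3, 151.4], [230.8, 140.0], [322.6, 140.4]]
[[ -9.7 -32.4]
 [ -8.3  33.6]]
[0.92, -0.03, 0.02, 0.03, -0.02, 0.05] q [-0.66 -0.22  2.01 -0.    1.35 -0.76] e1e-08 clr0.154
[1.41, -0.05, 9.62, 0.03, -0.02, 0.05] q [-0.65 -0.1   2.08 -0.    1.17 -0.75] e8e-16 clr0.151
[3.41, -0.04, 9.62, 0.03, -0.02, 0.05] q [-0.62 -0.13  2.11 -0.    1.17 -0.72] e7e-14 clr0.148
[9.41, -0.01, 9.63, 0.03, -0.02, 0.05] q [-0.52 -0.21  2.17 -0.    1.18 -0.61] e6e-10 clr0.132
[9.42, 0.01, 0.03, 0.03, -0.02, 0.05] q [-0.52 -0.34  2.1  -0.    1.38 -0.61] e1e-15 clr0.132
```

Emit:
apply_moves:
  rows:
    - [1.0,0,2,0,0,0]
    - [1.2,0,5,0,0,0]
    - [1.4,0,8,0,0,0]
    - [1.4,0,9.6,0,0,0]
    - [1.8,0,9.6,0,0,0]
    - [2.4,0,9.6,0,0,0]
    - [3.0,0,9.6,0,0,0]
    - [3.6,0,9.6,0,0,0]
    - [4.2,0,9.6,0,0,0]
    - [4.6,0,9.6,0,0,0]
    - [5.0,0,9.6,0,0,0]
    - [5.4,0,9.6,0,0,0]
    - [5.8,0,9.6,0,0,0]
    - [5.8,0,9.6,0,0,0]

```text
t: 14.35
tool_pos: [0.4206, -0.1877, 0.0541]
tool_rot: [2.107, 2.33, 0.004]
contact_force: [-0.1, -0.8, 0.0]
opening: 0.0002
```

```bash
python3 - <<'E'
from tgt import *
from h import *
show()
crop(cam("scene"),220,190,420,340,4,"pics/l2.png")
E
```

```text
t14.35 stop-frame mm x25.6 y0.1 z54.1 yaw5.8 tilt0.2 F [-0.1 -0.8  0. ]
```

View pics/l2.png

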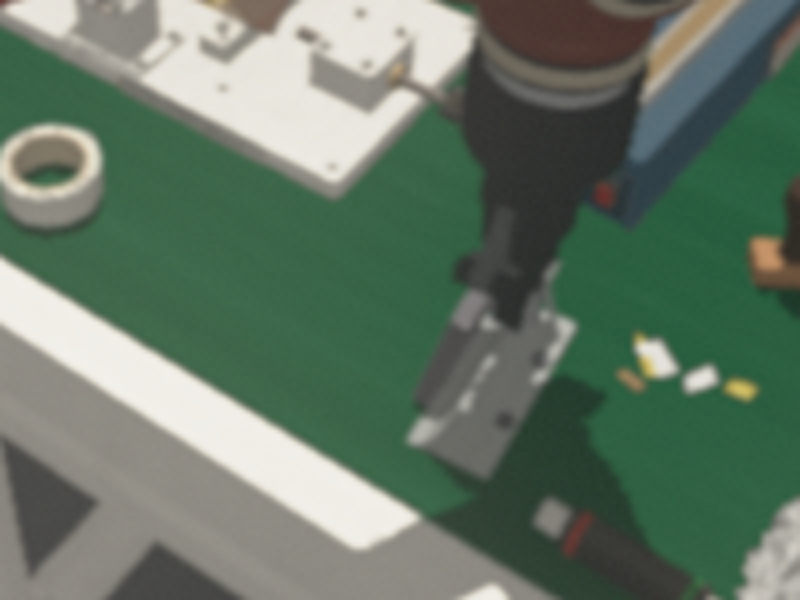

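Emit:
apply_moves:
  rows:
    - [0.4,0,0,0,0,0]
    - [0.8,0,0,0,0,0]
    - [1.2,0,0,0,0,0]
    - [1.6,0,0,0,0,0]
    - [2.0,0,0,0,0,0]
    - [2.4,0,0,0,0,0]
    - [2.8,0,0,0,0,0]
    - [3.2,0,0,0,0,0]
    - [3.2,0,0,0,0,0]
    - [3.2,0,0,0,0,0]

```text
t: 15.4
tool_pos: [0.4175, -0.1561, 0.0542]
tool_rot: [2.106, 2.33, 0.004]
contact_force: [-0.7, -1.2, 0.1]
opening: 0.0002
```

```bash
python3 - <<'E'
from tgt import *
from h import *
show()
crop(cam("scene"),220,190,420,340,4,"pics/m2.png")
E
```

```text
t15.40 stop-frame mm x-6.2 y0.1 z54.2 yaw5.8 tilt0.2 F [-0.7 -1.2  0.1]
```

View pics/m2.png

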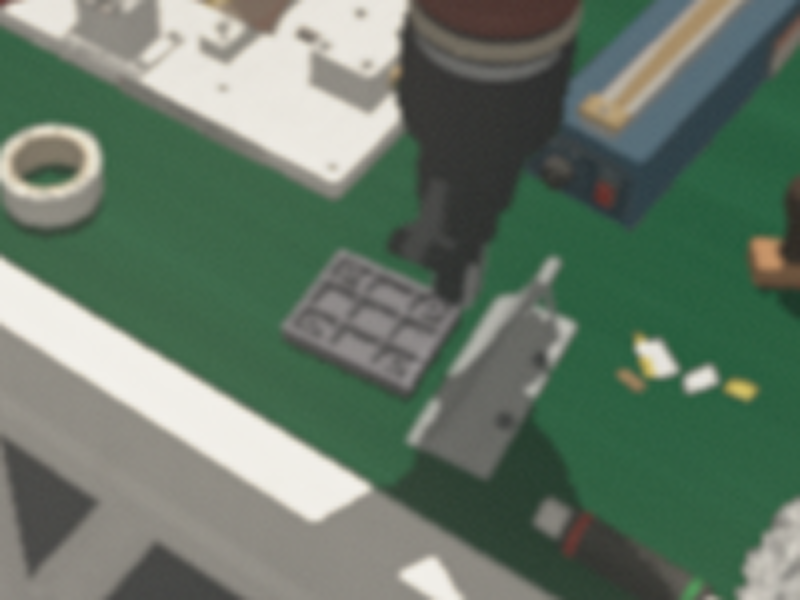

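Flipped, ribs up, lying flat before the stop. Raise clear and check its position.

Emit:
apply_moves:
  rows:
    - [0,0,-3,0,0,0]
    - [0,0,-7,0,0,0]
    - [-3,0,-11,0,0,0]
    - [-7,0,-13,0,0,0]
    - [-10,0,-13,0,0,0]
    - [-10,0,-13,0,0,0]
    - [-10,0,-13,0,0,0]

```text
t: 16.15
tool_pos: [0.427, -0.2561, 0.1837]
tool_rot: [-2.108, -2.328, -0.005]
contact_force: [0.4, 0.4, -0.2]
opening: 0.0
```

```bash
python3 - <<'E'
from tgt import *
from h import *
show()
im=cam("scene");crop(im,220,190,420,340,4,"pics/n2.png")
w=p2w(im,np.array([(340,248),(460,305),(408,394),(284,330)])/4+[220,190],.01);d=w[:,:2]-toe;e=np.c_[d@px,d@u]*1000
print(e.round(1),e.mean(0),np.linalg.norm(np.diff(e,axis=0),axis=1))
cv2.imwrite("pics/n3.png",np.hstack([cv2.resize(cam(n)["color"],None,fx=.71,fy=.71) for n in("wrist","top")]))
E
```

```text
t16.15 stop-frame mm x94.2 y-0.1 z183.7 yaw5.7 tilt0.2 F [ 0.4  0.4 -0.2]
[[-86.6  31.5]
 [-12.5  28.9]
 [-10.2 -36.5]
 [-84.5 -33.3]] [-48.44964325  -2.35073529] [74.1769613  65.53420482 74.38327865]
```

View pics/n2.png

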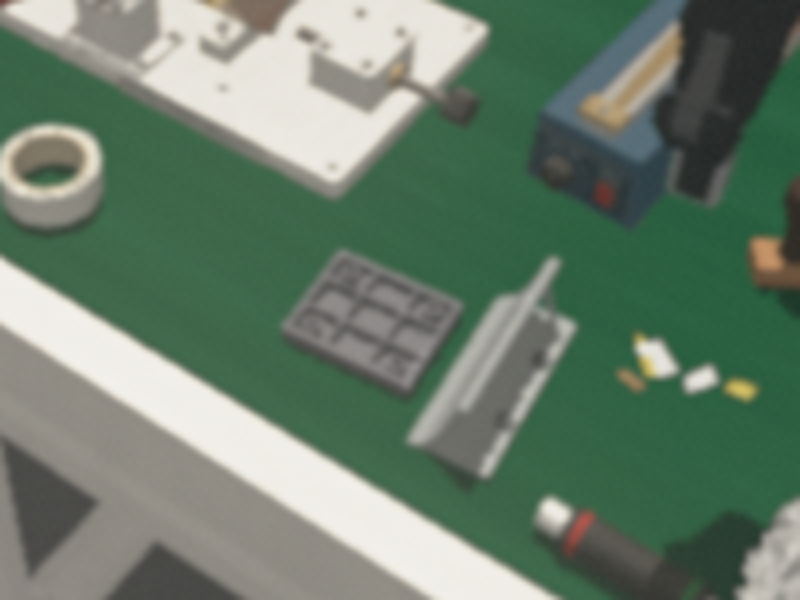

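View pics/n3.png

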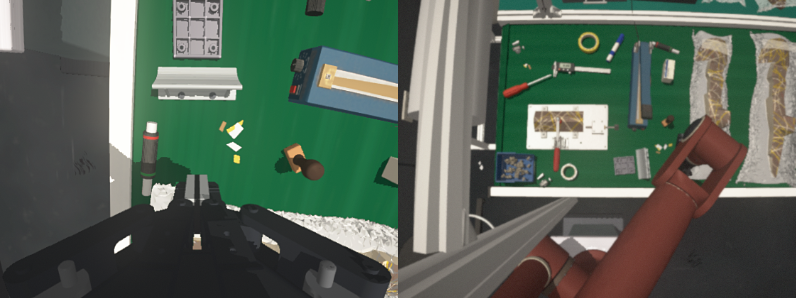

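```bash
python3 -c "
from station import ctrl
print(ctrl.get_obs()['contact_force'],abs(ctrl.get_obs()['dq']).max());print(ctrl.finish_job())"
```

```text
[ 0.29924268  0.01590789 -0.54455189] 0.0053962045974920315
the job is handed in; nothing more can be done
None
```

The cover is turned over, ribbed back up, and lies on the belt in front of the stop. I handed the job in at about 16.5 s; the hand-in gives no verdict.

- **How it was done:** I folded the arm back to swing it past the post and squared the cover while pushing it with the shut fingertips. I pushed it against the stop until it tipped up and stayed leaning when let go. I then reached over the stop and pushed the raised edge back over; nothing was gripped or lifted.
- **Last checks on the cover:** In the scene picture its centre is about 48 mm before the toe line and 2 mm off the stop's middle. The four corners measured at 10 mm height give 74 x 65.5 mm, which fits a flat 75 x 64 mm cover.
- **Last checks on the arm and surroundings:** The fingers were about 180 mm above the belt. Force readings were within noise and the arm was at rest. The bystanders look unmoved in the pictures, but I did not measure each one.
- **Disagreements:** While leaning, the cover's upper end measured at 25 to 32 mm past the toe, against the stated 27 to 38 mm. The difference is within a few millimetres and did not affect the turn. No check failed.

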